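# Gauge a replacement post for the model building

### The arm

A 6-joint arm with a two-finger parallel gripper is mounted at the origin on the work surface. World frame = base frame: x ahead of the robot, y to its left, z up, the work surface at z = 0. Lengths are in mm, angles in rad, forces in N, time in s.
With the tool pointing down it reaches from about 275 to 1000 mm from the base axis. Payload 8.4 kg.
Tool frame: the origin (TCP) lies at the very end of the fingers, on their centre line; the grasp point (between the pads) lies hold_point_z behind it (hold_point_z is the distance from the TCP to the grasp point, in mm); z points along the fingers, y is the line along which they close (so a half turn about z gives the same grasp; the last joint's range is limited). The gripper opens to 85 mm and grips with 20 to 120 N. Pads are 22 mm wide; open, the fingers measure 114 mm over their backs; the gripper's body (76 mm by 85 mm) begins 54 mm behind the grasp point. The pads swing forward as they close: fully open they stand 13 mm farther back than shut.
Start: joints at [-0.002, 0.353, 1.633, -0, 1.155, -0.002], TCP at [625.002, -0, 231.281] pointing down, gripper open.
Joint ranges: [-2.63, 2.63], [-0.92, 2.1], [0.06, 2.66], [-1.3, 4.44], [0, 2.69], [-3.02, 3.02]. Speed limits (rad/s): [2.22, 2.22, 2.79, 3.14, 3.14, 3.14].

### API

Orientations are given as a rotation vector (axis times angle).
In Python, from bench import * gives the robot as it stands.
- The arm moves only by the tool apply_moves, never from a script. Its argument "motion" is a list of rows, each an object of numbers: "hand": the gripper's target within -1 to 1 (shut at 1, half-way at 0, fully open at -1); "tx", "ty", "tz": the shift along the tool's x, y, z in cm; "rx", "ry", "rz": the turn, a rotation vector about the tool's x, y, z in rad. A call has 1 to 10 rows; each row is the pose to reach, as a shift and turn from the pose commanded when the call began, along the tool's axes at that moment; what a row does not reach only later rows make up. A row lasts 1/10 s, in which the tool goes at most 50 mm and 8.59 degrees, less where a joint would pass 70% of its speed; a pose out of reach is approached as far as the arm can. A call with a gripper value outside its range is refused whole. The fingers move at their own pace and stop on an object; "grip_force" is the grip in N (left out, the last holds). Time passes only in rows, so rows that repeat a pose let the fingers close. It gives the time, the measured TCP pose, the force, the opening and the grip force at its end, in the units of the state.
- observe(): the state, without advancing time (a new reading comes with each control period).
- get_image(name): name is "scene" or "side" or "wrist"; returns a dict with "color" (420x560x3 uint8, red, green, blue), "range_z" (420x560 float32, mm along the optical axis (not along the pixel's ray), 0 where there is no reading), "mtx" (3x3 intrinsics, pixels), "D" ([k1, k2, p1, p2, k3] as OpenCV has them; the pictures are not rectified), "R" (3x3) and "t" (3): a world point X has camera coordinates R X + t. Camera axes: x right, y down, z forward; pixel columns grow to the right and rows downward; lengths in mm; the calibration is good to about 2 mm. A picture is of the moment at which its call begins.
- hand_in(): hands the job in; it is judged then, once.
The state is a dict: "time": time; "joint_pos": joint angles; "dq": joint speeds; "tau": joint torques, N m; "position": TCP position; "orientation": TCP orientation; "ft_force": force on the tool from outside, world axes, zero at the start; "moment": the same for the moment, N m; "opening": opening from 0.0 (shut) to 1.0 (fully open); "gripper_force": force on a finger pad.
Only numpy, scipy, OpenCV 4.12 (cv2) and the standard library are available. Lean on these libraries where they do the work, as an engineer would, in place of code of your own. Each camera call takes 0.05 s, during which the arm holds its last target. There are 200 camera calls.

### The job

Take the wooden post lying on the round disc and test it in the aluminium fork gauge: hold it level and lower both its end blocks over the two forks, without forcing it. If the blocks drop down to the bottom of the forks the post is good, so lay it flat in the low tray; if they stop at the mouths of the forks it is too thick, so lay it flat in the deep box. Leave the other post where it lies on its board.

Things in the scene. Friction and masses are not known exactly. Their poses are not given: they have to be found in the camera images.
- post_a: dark wooden post 150 mm long, ~110 g: 24 mm square shaft (middle 74 mm), a block 38 mm long, 34 mm high at each end. Blocks are 32 mm wide (fits the gauge) on one post, 43 mm (does not) on the other; which is not told. Starts on disc (test it) or board (leave it). Origin: centre of underside; x along length, block width along y, z up; shaft axis 17 mm above origin. Same either way round
- post_b: dark wooden post 150 mm long, ~110 g: 24 mm square shaft (middle 74 mm), a block 38 mm long, 34 mm high at each end. Blocks are 32 mm wide (fits the gauge) on one post, 43 mm (does not) on the other; which is not told. Starts on disc (test it) or board (leave it). Origin: centre of underside; x along length, block width along y, z up; shaft axis 17 mm above origin. Same either way round
- gauge: aluminium, fixed: base 160 x 84 x 10 mm; two U forks, open upward, at x = -56 and +56 mm, each 20 mm along x, 76 mm wide. Slots run along x, 37 mm wide, flared to 45 mm over the top 8 mm; slot floor 30 mm, fork tops 58 mm above table. 92 mm free between forks for fingers. Origin: centre of underside. A good post's underside ends 30 mm above table, a thick one's stops at 56 to 58
- disc: round grey disc, 170 mm diameter, 12 mm thick, fixed on the table; the post to be tested lies on it. Origin at the centre of its underside
- board: rectangular plywood board, 120 x 190 mm, 12 mm thick, fixed on the table; the post to be left alone lies on it. Origin at the centre of its underside
- tray: low open wooden tray for good posts, outside 210 (x) x 150 (y) mm, rim only 25 mm high, walls and floor about 6 mm thick, fixed. Origin at the centre of its underside, x along its long side
- box: deep open plywood box for posts that fail, outside 210 (x) x 150 (y) mm, rim 60 mm high, walls and floor about 6 mm thick, fixed. Origin at the centre of its underside, x along its long side
Things that resemble listed ones, but are neither listed nor needed, are in the scene too. Leave any turquoise look-alike of the post_b alone.

How it is judged (in metres and radians):
On the way:
1. the post has been tried in the gauge: lowered level over both forks until it reached the bottom (fitting post) or rested on the fork mouths (thick post) (((x of post_a in the frame of gauge between -0.014 and 0.014 m and y of post_a in the frame of gauge between -0.012 and 0.012 m and angle between the x axis of post_a and the x axis of gauge, either way round below 0.2 rad and z of post_a in the frame of gauge below 0.037 m) or (x of post_b in the frame of gauge between -0.014 and 0.014 m and y of post_b in the frame of gauge between -0.012 and 0.012 m and angle between the x axis of post_b and the x axis of gauge, either way round below 0.2 rad and z of post_b in the frame of gauge below 0.062 m and contact force between post_b and gauge above 0.5 N))), for 0.1 s.
At the end, for the whole second after the job is handed in: The tested post lies at rest, released: a fitting post flat on the floor of the low tray, a thick post flat on the floor of the deep box (its centre within 75 mm along and 55 mm across of the tray or box centre). The other post is still on the rectangular board, within 20 mm of where it lay (((x of post_a in the frame of tray between -0.075 and 0.075 m and y of post_a in the frame of tray between -0.055 and 0.055 m and z of post_a in the frame of tray below 0.016 m and linear speed of post_a below 0.03 m/s and distance of post_b from where it was at the start of the episode below 0.02 m and horizontal distance between post_b and board below 0.08 m) or (x of post_b in the frame of box between -0.075 and 0.075 m and y of post_b in the frame of box between -0.055 and 0.055 m and z of post_b in the frame of box below 0.025 m and linear speed of post_b below 0.03 m/s and distance of post_a from where it was at the start of the episode below 0.02 m and horizontal distance between post_a and board below 0.08 m))); the robot touches nothing.
It fails at once if a post is forced in the gauge: pushed against it with more than 40 N (contact force between any of post_a, post_b and gauge above 40 N).
It also fails if it takes over 53 s, if anything falls off the work surface, if the arm or the gripper's body presses on something with over 40 N, if the wrist force passes 120 N, or if a joint passes its speed limit or range.

## Working session

There is one attempt and no reset: what is moved stays moved. The work goes in short steps, Python scripts to look and compute and a tool call to move; the robot and the scene stay as the last step left them, time stands still between calls to the robot, and variables do not carry over. Pictures are saved under pics/ and viewed, at most 10 in all, crops included, and the job is handed in when it is done.

Besides the shell and the picture viewer there is one more tool, called after "Emit:" as name(argument=value, ...), one argument or row to a line, values as JSON. apply_moves: Moves the arm, as the interface text tells. Its arguments: {"type":"object","properties":{"motion":{"type":"array"},"grip_force":{"type":"number"}},"required":["motion"]}

```bash
mkdir -p pics
cat > h.py <<'E'
from bench import *
import numpy as np, cv2, pickle
def grab(n,f):
    g=get_image(n); cv2.imwrite(f'pics/{f}.png',g['color'][:,:,::-1]); pickle.dump(g,open(f'pics/{f}.pkl','wb')); return g
def cloud(g):
    h,w=g['range_z'].shape
    uv=np.stack(np.meshgrid(np.arange(w),np.arange(h)),-1).reshape(-1,1,2).astype(np.float64)
    n=cv2.undistortPoints(uv,np.array(g['mtx']),np.array(g['D'])).reshape(-1,2)
    z=g['range_z'].reshape(-1,1)
    P=np.hstack([n*z,z]); X=(P-np.array(g['t']))@np.array(g['R'])
    X[z[:,0]==0]=np.nan
    return X.reshape(h,w,3)
E
python3 - <<'E'
from h import *
a=grab('scene','s0'); b=grab('side','d0')
s=observe(); print(s)
for g in(a,b): print(-np.array(g['R']).T@g['t'], np.array(g['R'])[2])
E
```

```text
{'time': 0.1, 'joint_pos': array([-2.41350486e-03,  3.53590110e-01,  1.63408285e+00,  2.03251240e-06,
        1.15518004e+00, -2.38275179e-03]), 'dq': array([-0.00211485, -0.00220942, -0.00275581,  0.0004758 , -0.00167642,
       -0.00025615]), 'tau': array([ 4.27485766e-04, -6.06356549e+01, -3.42817569e+01, -7.40920814e-05,
        3.91241178e-03, -4.99377973e-05]), 'position': array([ 6.24564920e+02, -6.75178370e-03,  2.30619862e+02]), 'orientation': array([-2.22084370e+00, -2.22077358e+00,  1.39405731e-03]), 'ft_force': array([0.30825464, 0.16547773, 0.42693827]), 'moment': array([0.00843247, 0.055684  , 0.02420824]), 'gripper_force': 0.0, 'opening': 0.9998578891431533}
[ 810.10257759 -550.49551977  875.52070757] [-0.35671749  0.50898575 -0.78338122]
[ 254.0648445  -611.14513965  535.97371507] [ 0.24472322  0.75168466 -0.61243834]
```

View pics/s0.png

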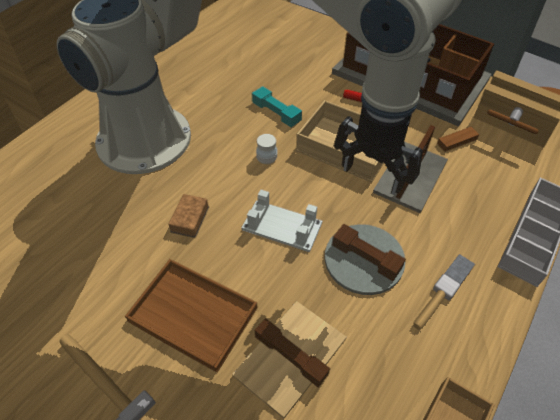

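View pics/d0.png

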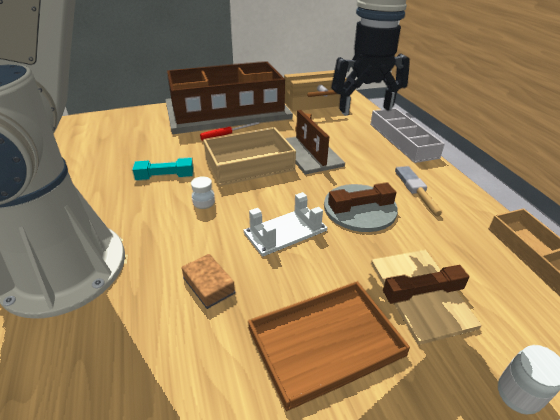

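The scene view shows the gauge at about (283,226), the post on the disc at (368,250), the tray at (192,312), the box at (345,140) and the other post on its board at (291,350). The side view shows the same layout: gauge (287,228), disc post (362,199), box (248,153).

```bash
cat > m.py <<'E'
from h import *
def rect(P):
    r=cv2.minAreaRect(P[:,:2].astype(np.float32)); (c,s,a)=r
    if s[0]<s[1]: s=s[::-1]; a+=90
    return np.round(c,1),np.round(s,1),round((a+90)%180-90,1)
def sel(g,box,zlo,zhi,f=None):
    X=cloud(g); m=np.zeros(X.shape[:2],bool); u0,v0,u1,v1=box; m[v0:v1,u0:u1]=1
    z=X[...,2]; m&=(z>zlo)&(z<zhi)
    if f is not None: m&=f(g['color'].astype(int))
    n,l,st,_=cv2.connectedComponentsWithStats(m.astype(np.uint8))
    k=1+np.argmax(st[1:,4]); return X[l==k],X[m]
E
python3 - <<'E'
from m import *
S=pickle.load(open('pics/s0.pkl','rb'));D=pickle.load(open('pics/d0.pkl','rb'))
dark=lambda c:(c.sum(-1)<260)
for nm,g,box,lo,hi,al in [
 ('post',S,(325,215,412,285),28,60,0),('post',D,(322,178,402,220),28,60,0),
 ('other',S,(245,310,335,390),28,60,0),('other',D,(375,258,475,305),28,60,0),
 ('gauge base',S,(235,185,330,255),5,15,1),('gauge forks',S,(235,185,330,255),50,65,1),
 ('gauge base',D,(240,190,330,255),5,15,1),('gauge forks',D,(240,190,330,255),50,65,1),
 ('tray',S,(120,255,262,370),19,30,1),('tray',D,(240,280,412,402),19,30,1),
 ('box',S,(290,98,390,180),54,64,1),('box',D,(200,125,300,182),54,64,1)]:
    P,A=sel(g,box,lo,hi); Q=A if al else P
    print(nm,len(Q),*rect(Q),'z',np.percentile(Q[:,2],[5,50,95]).round(1))
E
```

```text
post 1293 [652.8   5.3] [149.1  47. ] -1.5 z [31.2 44.  48.4]
post 904 [649.5   4.8] [151.2  46.5] -2.0 z [30.2 41.4 46.5]
other 1493 [ 642.4 -265.8] [152.6  33.4] -4.7 z [33.1 43.9 48. ]
other 1463 [ 640.3 -264.5] [151.4  34. ] -4.9 z [30.4 41.3 46.3]
gauge base 1687 [458.6  -9.3] [194.8 174. ] 29.8 z [ 6.8 10.  13.1]
gauge forks 344 [457.6 -26.9] [133.4  78.7] 13.1 z [51.7 57.  60. ]
gauge base 1458 [493.4 -13.1] [246.5  96.2] 18.1 z [ 7.2  9.6 12.6]
gauge forks 349 [455.4 -26.2] [133.7  77.4] 13.5 z [50.5 56.7 58.5]
tray 1315 [ 457.8 -300.6] [256.8 153. ] 6.2 z [20.3 24.6 27.4]
tray 2002 [ 466.8 -299.3] [279.6 151.4] 6.6 z [19.8 23.8 25.9]
box 484 [450.9 270.7] [211. 158.] 4.9 z [54.6 59.  62.4]
box 589 [459.5 241.7] [335.4 210.6] 5.6 z [54.6 58.4 60.7]
```

Run:
```python
import bench
print([n for n in dir(bench) if not n.startswith('__')], getattr(bench,'hold_point_z',None))
from m import *
S=pickle.load(open('pics/s0.pkl','rb'));D=pickle.load(open('pics/d0.pkl','rb'))
# refine by cutting round the rough centres
for nm,g in(('S',S),('D',D)):
    X=cloud(g).reshape(-1,3)
    for n,c,r,lo,hi in(('gaugebase',(456,-26),100,7,13),('box',(451,271),135,55,64),('disc',(651,5),95,9,15)):
        Q=X[(np.hypot(X[:,0]-c[0],X[:,1]-c[1])<r)&(X[:,2]>lo)&(X[:,2]<hi)]
        print(nm,n,len(Q),*rect(Q))
```

```text
['IKError', 'get_image', 'hand_in', 'hold_point_z', 'observe'] 18.700000000000003
S gaugebase 1456 [458.2 -27. ] [160.9  87.1] 13.0
S box 447 [450.9 270.7] [211. 158.] 4.9
S disc 2637 [652.5   1.4] [169.1 165.4] 65.4
D gaugebase 1260 [455.2 -25.7] [161.   85.8] 13.5
D box 485 [447.9 271.2] [210.8 153.5] 4.5
D disc 1524 [642.5   1.8] [170.  160.1] -72.9
```

Emit:
apply_moves(
  motion=[
    {"hand": -1, "tx": 0.5, "ty": 2.6, "tz": 7, "rz": 1.45},
    {"hand": -1, "tx": 0.5, "ty": 2.6, "tz": 7, "rz": 1.45},
    {"hand": -1, "tx": 0.5, "ty": 2.6, "tz": 7, "rz": 1.45},
    {"hand": -1, "tx": 0.5, "ty": 2.6, "tz": 7, "rz": 1.45},
    {"hand": -1, "tx": 0.5, "ty": 2.6, "tz": 7, "rz": 1.45},
    {"hand": -1, "tx": 0.5, "ty": 2.6, "tz": 7, "rz": 1.45},
    {"hand": -1, "tx": 0.5, "ty": 2.6, "tz": 7, "rz": 1.45},
    {"hand": -1, "tx": 0.5, "ty": 2.6, "tz": 7, "rz": 1.45},
    {"hand": -1, "tx": 0.5, "ty": 2.6, "tz": 7, "rz": 1.45},
    {"hand": -1, "tx": 0.5, "ty": 2.6, "tz": 7, "rz": 1.45},
  ],
)

```text
invalid input
```

Emit:
apply_moves(
  grip_force=40,
  motion=[
    {"hand": -1, "tx": 0.5, "ty": 2.6, "tz": 7, "rx": 0, "ry": 0, "rz": 1.45},
    {"hand": -1, "tx": 0.5, "ty": 2.6, "tz": 7, "rx": 0, "ry": 0, "rz": 1.45},
    {"hand": -1, "tx": 0.5, "ty": 2.6, "tz": 7, "rx": 0, "ry": 0, "rz": 1.45},
    {"hand": -1, "tx": 0.5, "ty": 2.6, "tz": 7, "rx": 0, "ry": 0, "rz": 1.45},
    {"hand": -1, "tx": 0.5, "ty": 2.6, "tz": 7, "rx": 0, "ry": 0, "rz": 1.45},
    {"hand": -1, "tx": 0.5, "ty": 2.6, "tz": 7, "rx": 0, "ry": 0, "rz": 1.45},
    {"hand": -1, "tx": 0.5, "ty": 2.6, "tz": 7, "rx": 0, "ry": 0, "rz": 1.45},
    {"hand": -1, "tx": 0.5, "ty": 2.6, "tz": 7, "rx": 0, "ry": 0, "rz": 1.45},
    {"hand": -1, "tx": 0.5, "ty": 2.6, "tz": 7, "rx": 0, "ry": 0, "rz": 1.45},
    {"hand": -1, "tx": 0.5, "ty": 2.6, "tz": 7, "rx": 0, "ry": 0, "rz": 1.45},
  ],
)

```text
time: 1.1
position: [650.7, 5.0, 160.9]
orientation: [-3.136, -0.18, 0.001]
ft_force: [0.3, 0.5, -0.0]
opening: 1.0
gripper_force: 0.0
```

Run:
```python
from m import *
g=grab('wrist','w0'); X=cloud(g).reshape(-1,3)
n=X[(X[:,2]>36)&(X[:,2]<60)&(np.hypot(X[:,0]-651,X[:,1]-5)<100)]
for s in(-1,1):
    Q=n[(s*(n[:,0]-651)>42)&(n[:,2]>41)]; print(len(Q), *(rect(Q) if len(Q)>5 else ()))
print(*rect(n),np.percentile(n[:,2],[5,50,95]))
```

```text
2120 [592.8   8.3] [43.3 33. ] 88.9
3117 [709.5   4.4] [43.1 33.9] 88.3
[651.3   6.3] [150.4  43.1] -1.9 [41.29747452 46.47260472 47.99250366]
```

View pics/w0.png

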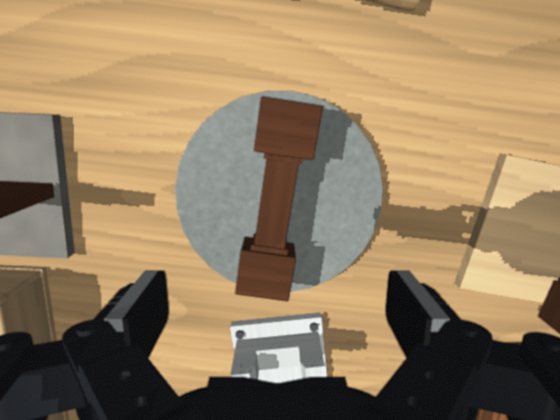

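The wrist view shows the post centred at about (278,195) on the disc, clear of the fingers. Its blocks measure 43 mm wide, so it is probably the thick one.

Emit:
apply_moves(
  motion=[
    {"hand": -1, "tx": 0.07, "ty": -0.12, "tz": 3, "rx": 0, "ry": 0, "rz": 0.148},
    {"hand": -1, "tx": 0.07, "ty": -0.12, "tz": 6, "rx": 0, "ry": 0, "rz": 0.148},
    {"hand": -1, "tx": 0.07, "ty": -0.12, "tz": 9, "rx": 0, "ry": 0, "rz": 0.148},
    {"hand": -1, "tx": 0.07, "ty": -0.12, "tz": 11.5, "rx": 0, "ry": 0, "rz": 0.148},
    {"hand": -1, "tx": 0.07, "ty": -0.12, "tz": 13, "rx": 0, "ry": 0, "rz": 0.148},
    {"hand": -1, "tx": 0.07, "ty": -0.12, "tz": 14, "rx": 0, "ry": 0, "rz": 0.148},
    {"hand": -1, "tx": 0.07, "ty": -0.12, "tz": 14.5, "rx": 0, "ry": 0, "rz": 0.148},
    {"hand": -1, "tx": 0.07, "ty": -0.12, "tz": 14.6, "rx": 0, "ry": 0, "rz": 0.148},
    {"hand": -1, "tx": 0.07, "ty": -0.12, "tz": 14.6, "rx": 0, "ry": 0, "rz": 0.148},
  ],
)

```text
time: 2.05
position: [652.2, 6.3, 16.1]
orientation: [-3.141, 0.042, -0.002]
ft_force: [0.2, 0.3, 0.6]
opening: 1.0
gripper_force: 0.0
```

Emit:
apply_moves(
  grip_force=50,
  motion=[
    {"hand": 1, "tx": 0, "ty": 0, "tz": 0, "rx": 0, "ry": 0, "rz": 0},
    {"hand": 1, "tx": 0, "ty": 0, "tz": 0, "rx": 0, "ry": 0, "rz": 0},
    {"hand": 1, "tx": 0, "ty": 0, "tz": 0, "rx": 0, "ry": 0, "rz": 0},
    {"hand": 1, "tx": 0, "ty": 0, "tz": 0, "rx": 0, "ry": 0, "rz": 0},
    {"hand": 1, "tx": 0, "ty": 0, "tz": 0, "rx": 0, "ry": 0, "rz": 0},
    {"hand": 1, "tx": 0, "ty": 0, "tz": 0, "rx": 0, "ry": 0, "rz": 0},
    {"hand": 1, "tx": 0, "ty": 0, "tz": 0, "rx": 0, "ry": 0, "rz": 0},
    {"hand": 1, "tx": 0, "ty": 0, "tz": 0, "rx": 0, "ry": 0, "rz": 0},
    {"hand": 1, "tx": 0, "ty": 0, "tz": 0, "rx": 0, "ry": 0, "rz": 0},
    {"hand": 1, "tx": 0, "ty": 0, "tz": 0, "rx": 0, "ry": 0, "rz": 0},
  ],
)

```text
time: 3.05
position: [651.9, 6.3, 15.7]
orientation: [-3.141, 0.043, -0.001]
ft_force: [-0.2, -0.7, 4.7]
opening: 0.271
gripper_force: 50.8
```

Emit:
apply_moves(
  motion=[
    {"hand": 1, "tx": 0, "ty": 0, "tz": -2, "rx": 0, "ry": 0, "rz": 0},
    {"hand": 1, "tx": 0, "ty": 0, "tz": -5, "rx": 0, "ry": 0, "rz": 0},
    {"hand": 1, "tx": 0, "ty": 0, "tz": -9, "rx": 0, "ry": 0, "rz": 0},
    {"hand": 1, "tx": -2, "ty": 0.4, "tz": -11, "rx": 0, "ry": 0, "rz": -0.05},
    {"hand": 1, "tx": -6, "ty": 1.2, "tz": -11, "rx": 0, "ry": 0, "rz": -0.1},
    {"hand": 1, "tx": -10, "ty": 2, "tz": -11, "rx": 0, "ry": 0, "rz": -0.16},
    {"hand": 1, "tx": -14, "ty": 2.8, "tz": -11, "rx": 0, "ry": 0, "rz": -0.22},
    {"hand": 1, "tx": -17.5, "ty": 3.5, "tz": -11, "rx": 0, "ry": 0, "rz": -0.26},
    {"hand": 1, "tx": -19.42, "ty": 3.8, "tz": -11, "rx": 0, "ry": 0, "rz": -0.26},
    {"hand": 1, "tx": -19.42, "ty": 3.8, "tz": -11, "rx": 0, "ry": 0, "rz": -0.26},
  ],
)

```text
time: 4.05
position: [453.1, -26.6, 124.8]
orientation: [-3.12, -0.364, 0.005]
ft_force: [0.3, 0.0, 0.2]
opening: 0.268
gripper_force: 50.0
```

Run:
```python
from m import *
for n in('scene','side'):
    g=grab(n,n+'1'); X=cloud(g).reshape(-1,3); c=g['color'].reshape(-1,3).astype(int)
    k=np.hypot(X[:,0]-457,X[:,1]+26)<95
    brown=(c[:,0]-c[:,2]>15)
    P=X[k&brown&(X[:,2]>85)&(X[:,2]<155)]; G=X[k&~brown&(X[:,2]>50)&(X[:,2]<62)]
    print(n,len(P),*rect(P),np.percentile(P[:,2],[2,50,98]).round(1),'gauge',len(G),*(rect(G) if len(G)>5 else ()))
print(observe()['position'])
b=cv2.imread('pics/scene1.png')[100:300,180:420];a=cv2.imread('pics/side1.png')[110:310,180:420]
cv2.imwrite('pics/c1.png',cv2.resize(np.hstack([b,a]),(800,334)))
```

```text
scene 996 [454.9 -29.9] [150.6  48.6] 12.4 [123.5 148.6 154.9] gauge 291 [459.  -27.5] [131.   77.4] 13.5
side 1110 [455.  -28.3] [152.6  46. ] 12.3 [123.  142.6 154.9] gauge 325 [454.9 -26. ] [133.1  77.3] 13.2
[457.08011644 -26.47412154 125.50175705]
```

View pics/c1.png

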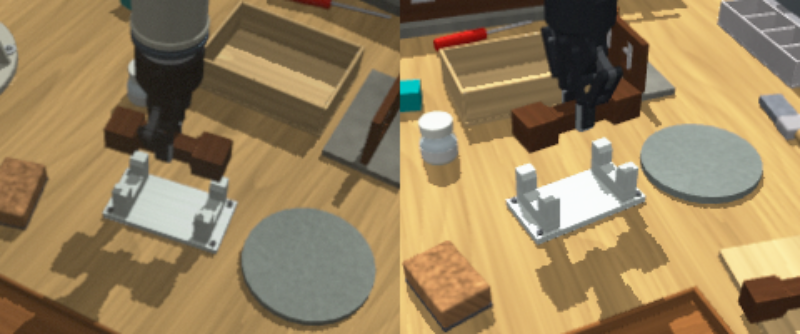

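The crop shows the post level and aligned above both forks: post (170,140) over gauge (170,210) on the left, and the same on the right. I'll lower it gently.

Emit:
apply_moves(
  motion=[
    {"hand": 1, "tx": 0, "ty": 0, "tz": 2, "rx": 0, "ry": 0, "rz": 0},
    {"hand": 1, "tx": 0, "ty": 0, "tz": 4, "rx": 0, "ry": 0, "rz": 0},
    {"hand": 1, "tx": 0, "ty": 0, "tz": 5, "rx": 0, "ry": 0, "rz": 0},
    {"hand": 1, "tx": 0, "ty": 0, "tz": 5.6, "rx": 0, "ry": 0, "rz": 0},
    {"hand": 1, "tx": 0, "ty": 0, "tz": 5.9, "rx": 0, "ry": 0, "rz": 0},
    {"hand": 1, "tx": 0, "ty": 0, "tz": 6.1, "rx": 0, "ry": 0, "rz": 0},
    {"hand": 1, "tx": 0, "ty": 0, "tz": 6.1, "rx": 0, "ry": 0, "rz": 0},
    {"hand": 1, "tx": 0, "ty": 0, "tz": 6.1, "rx": 0, "ry": 0, "rz": 0},
  ],
)

```text
time: 4.95
position: [456.7, -26.5, 64.7]
orientation: [3.12, 0.365, 0.001]
ft_force: [0.4, 0.6, -0.9]
opening: 0.268
gripper_force: 50.1
```

Emit:
apply_moves(
  motion=[
    {"hand": 1, "tx": 0, "ty": 0, "tz": 0.1, "rx": 0, "ry": 0, "rz": 0},
    {"hand": 1, "tx": 0, "ty": 0, "tz": 0.2, "rx": 0, "ry": 0, "rz": 0},
    {"hand": 1, "tx": 0, "ty": 0, "tz": 0.3, "rx": 0, "ry": 0, "rz": 0},
    {"hand": 1, "tx": 0, "ty": 0, "tz": 0.3, "rx": 0, "ry": 0, "rz": 0},
  ],
)

```text
time: 5.35
position: [456.5, -26.3, 61.4]
orientation: [-3.12, -0.364, -0.0]
ft_force: [-0.7, 0.5, 0.4]
opening: 0.273
gripper_force: 50.4
```

Emit:
apply_moves(
  motion=[
    {"hand": 1, "tx": 0, "ty": 0, "tz": 0.05, "rx": 0, "ry": 0, "rz": 0},
    {"hand": 1, "tx": 0, "ty": 0, "tz": 0.1, "rx": 0, "ry": 0, "rz": 0},
    {"hand": 1, "tx": 0, "ty": 0, "tz": 0.1, "rx": 0, "ry": 0, "rz": 0},
    {"hand": 1, "tx": 0, "ty": 0, "tz": 0.1, "rx": 0, "ry": 0, "rz": 0},
  ],
)

```text
time: 5.75
position: [456.5, -26.0, 60.5]
orientation: [-3.12, -0.365, -0.0]
ft_force: [-1.8, 4.4, 5.4]
opening: 0.269
gripper_force: 50.9
```

Emit:
apply_moves(
  motion=[
    {"hand": 1, "tx": 0, "ty": -0.08, "tz": 0, "rx": 0, "ry": 0, "rz": 0},
    {"hand": 1, "tx": 0, "ty": -0.08, "tz": 0.05, "rx": 0, "ry": 0, "rz": 0},
    {"hand": 1, "tx": 0, "ty": -0.08, "tz": 0.1, "rx": 0, "ry": 0, "rz": 0},
    {"hand": 1, "tx": 0, "ty": -0.08, "tz": 0.1, "rx": 0, "ry": 0, "rz": 0},
  ],
)

```text
time: 6.15
position: [456.2, -25.4, 59.3]
orientation: [-3.12, -0.365, 0.0]
ft_force: [-1.8, 4.0, 4.1]
opening: 0.27
gripper_force: 50.8
```

Emit:
apply_moves(
  motion=[
    {"hand": 1, "tx": 0, "ty": -0.06, "tz": 0.05, "rx": 0, "ry": 0, "rz": 0},
    {"hand": 1, "tx": 0, "ty": -0.06, "tz": 0.1, "rx": 0, "ry": 0, "rz": 0},
    {"hand": 1, "tx": 0, "ty": -0.06, "tz": 0.1, "rx": 0, "ry": 0, "rz": 0},
    {"hand": 1, "tx": 0, "ty": -0.06, "tz": 0.1, "rx": 0, "ry": 0, "rz": 0},
  ],
)

```text
time: 6.55
position: [456.3, -25.3, 58.9]
orientation: [3.12, 0.365, 0.001]
ft_force: [-2.6, 0.7, 13.1]
opening: 0.268
gripper_force: 52.1
```

Run:
```python
from m import *
for n in('side','scene'): grab(n,n+'2')
print(observe()['ft_force'],observe()['position'])
b=cv2.imread('pics/scene2.png')[140:270,220:350];a=cv2.imread('pics/side2.png')[160:290,220:350]
cv2.imwrite('pics/c2.png',cv2.resize(np.hstack([b,a]),(800,400),interpolation=2))
```

```text
[-3.44007501  1.83341955 13.58940715] [456.28124541 -25.2704951   58.84271833]
```

View pics/c2.png

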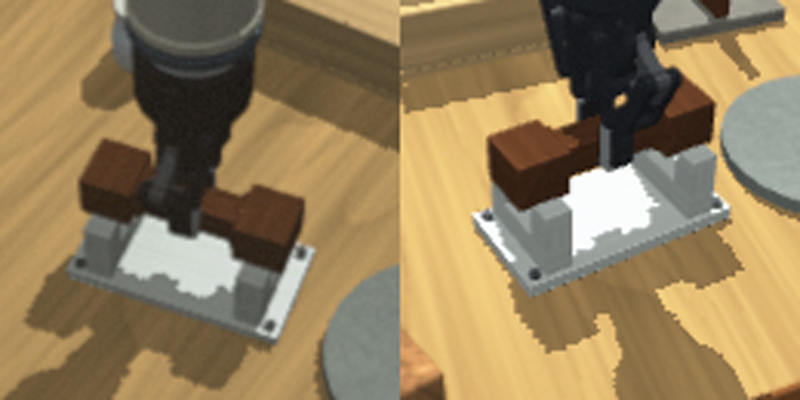

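The crop shows both blocks resting on the fork mouths. The vertical force is 13 N, well under the 40 N limit, so the post is thick and goes in the deep box.

Emit:
apply_moves(
  motion=[
    {"hand": 1, "tx": 0, "ty": 0, "tz": -2, "rx": 0, "ry": 0, "rz": 0},
    {"hand": 1, "tx": 0, "ty": 0, "tz": -5, "rx": 0, "ry": 0, "rz": 0},
    {"hand": 1, "tx": 0, "ty": 0, "tz": -9, "rx": 0, "ry": 0, "rz": 0},
    {"hand": 1, "tx": 0.9, "ty": -4, "tz": -9, "rx": 0, "ry": 0, "rz": 0.03},
    {"hand": 1, "tx": 1.8, "ty": -8.5, "tz": -9, "rx": 0, "ry": 0, "rz": 0.06},
    {"hand": 1, "tx": 2.8, "ty": -13, "tz": -9, "rx": 0, "ry": 0, "rz": 0.1},
    {"hand": 1, "tx": 3.7, "ty": -17.5, "tz": -9, "rx": 0, "ry": 0, "rz": 0.13},
    {"hand": 1, "tx": 4.7, "ty": -22, "tz": -9, "rx": 0, "ry": 0, "rz": 0.15},
    {"hand": 1, "tx": 5.6, "ty": -26.5, "tz": -9, "rx": 0, "ry": 0, "rz": 0.15},
    {"hand": 1, "tx": 6.15, "ty": -29, "tz": -9, "rx": 0, "ry": 0, "rz": 0.15},
  ],
)

```text
time: 7.65
position: [448.8, 274.2, 148.0]
orientation: [-3.138, -0.133, -0.001]
ft_force: [0.6, -0.1, -0.6]
opening: 0.272
gripper_force: 50.0
```

Emit:
apply_moves(
  motion=[
    {"hand": 1, "tx": 0, "ty": 0, "tz": 0, "rx": 0, "ry": 0, "rz": 0},
    {"hand": 1, "tx": 0, "ty": 0, "tz": 0, "rx": 0, "ry": 0, "rz": 0},
  ],
)

```text
time: 7.85
position: [448.6, 271.1, 147.7]
orientation: [3.138, 0.132, -0.001]
ft_force: [0.5, -0.7, -0.5]
opening: 0.273
gripper_force: 50.0
```

Run:
```python
from m import *
for n in('wrist','scene'):grab(n,n+'3')
b=cv2.imread('pics/wrist3.png');a=cv2.imread('pics/scene3.png')
cv2.imwrite('pics/c3.png',cv2.resize(np.hstack([b,a]),(800,300)))
g=pickle.load(open('pics/wrist3.pkl','rb')); X=cloud(g).reshape(-1,3)
Q=X[(X[:,2]>54)&(X[:,2]<64)&(abs(X[:,0]-449)<125)&(abs(X[:,1]-271)<95)];print(len(Q),*rect(Q))
```

```text
9039 [451.9 272. ] [206.  150.9] 4.7
```

View pics/c3.png

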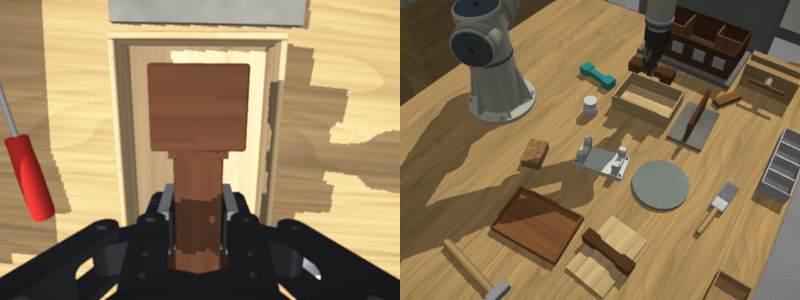

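The wrist view shows the post aligned inside the box outline (box x about 110–285, post 148–248 in the crop).

Emit:
apply_moves(
  motion=[
    {"hand": 1, "tx": 0.2, "ty": 0, "tz": 4, "rx": 0, "ry": 0, "rz": 0},
    {"hand": 1, "tx": 0.2, "ty": 0, "tz": 8, "rx": 0, "ry": 0, "rz": 0},
    {"hand": 1, "tx": 0.2, "ty": 0, "tz": 11, "rx": 0, "ry": 0, "rz": 0},
    {"hand": 1, "tx": 0.2, "ty": 0, "tz": 12.5, "rx": 0, "ry": 0, "rz": 0},
    {"hand": 1, "tx": 0.2, "ty": 0, "tz": 13.2, "rx": 0, "ry": 0, "rz": 0},
    {"hand": 1, "tx": 0.2, "ty": 0, "tz": 13.5, "rx": 0, "ry": 0, "rz": 0},
    {"hand": 1, "tx": 0.2, "ty": 0, "tz": 13.6, "rx": 0, "ry": 0, "rz": 0},
    {"hand": 1, "tx": 0.2, "ty": 0, "tz": 13.7, "rx": 0, "ry": 0, "rz": 0},
    {"hand": 1, "tx": 0.2, "ty": 0, "tz": 13.7, "rx": 0, "ry": 0, "rz": 0},
  ],
)

```text
time: 8.85
position: [451.5, 271.7, 12.0]
orientation: [-3.138, -0.13, -0.002]
ft_force: [-0.1, 0.8, -0.8]
opening: 0.269
gripper_force: 50.1
```

Emit:
apply_moves(
  motion=[
    {"hand": 1, "tx": 0, "ty": 0, "tz": 0.1, "rx": 0, "ry": 0, "rz": 0},
    {"hand": 1, "tx": 0, "ty": 0, "tz": 0.2, "rx": 0, "ry": 0, "rz": 0},
    {"hand": 1, "tx": 0, "ty": 0, "tz": 0.2, "rx": 0, "ry": 0, "rz": 0},
    {"hand": 1, "tx": 0, "ty": 0, "tz": 0.2, "rx": 0, "ry": 0, "rz": 0},
  ],
)

```text
time: 9.25
position: [451.2, 271.7, 9.7]
orientation: [-3.139, -0.13, -0.001]
ft_force: [-0.7, -0.2, 6.2]
opening: 0.273
gripper_force: 50.8
```

Contact with the box floor (6 N). Releasing, then lifting.

Emit:
apply_moves(
  motion=[
    {"hand": -0.2, "tx": 0, "ty": 0, "tz": 0, "rx": 0, "ry": 0, "rz": 0},
    {"hand": -0.2, "tx": 0, "ty": 0, "tz": 0, "rx": 0, "ry": 0, "rz": 0},
    {"hand": -0.2, "tx": 0, "ty": 0, "tz": 0, "rx": 0, "ry": 0, "rz": 0},
    {"hand": -0.2, "tx": 0, "ty": 0, "tz": 0, "rx": 0, "ry": 0, "rz": 0},
    {"hand": -0.2, "tx": 0, "ty": 0, "tz": 0, "rx": 0, "ry": 0, "rz": 0},
    {"hand": -0.2, "tx": 0, "ty": 0, "tz": -1, "rx": 0, "ry": 0, "rz": 0},
    {"hand": -0.2, "tx": 0, "ty": 0, "tz": -4, "rx": 0, "ry": 0, "rz": 0},
    {"hand": -0.2, "tx": 0, "ty": 0, "tz": -8, "rx": 0, "ry": 0, "rz": 0},
    {"hand": -0.2, "tx": 0, "ty": 0, "tz": -12, "rx": 0, "ry": 0, "rz": 0},
    {"hand": -0.2, "tx": 0, "ty": 0, "tz": -16, "rx": 0, "ry": 0, "rz": 0},
  ],
)

```text
time: 10.25
position: [450.7, 271.3, 171.6]
orientation: [-3.139, -0.13, -0.0]
ft_force: [0.4, 0.2, -0.0]
opening: 0.6
gripper_force: 0.0
```

Emit:
apply_moves(
  motion=[
    {"hand": -0.2, "tx": 0, "ty": 0, "tz": -1, "rx": 0, "ry": 0, "rz": 0},
    {"hand": -0.2, "tx": 0, "ty": 0, "tz": -1, "rx": 0, "ry": 0, "rz": 0},
    {"hand": -0.2, "tx": 0, "ty": 0, "tz": -1, "rx": 0, "ry": 0, "rz": 0},
  ],
)

```text
time: 10.55
position: [450.4, 271.1, 178.6]
orientation: [3.138, 0.13, -0.001]
ft_force: [0.1, -0.4, -1.2]
opening: 0.602
gripper_force: 0.0
```

Run:
```python
from m import *
g=grab('wrist','w4'); X=cloud(g).reshape(-1,3); c=g['color'].reshape(-1,3).astype(int)
n=X[(X[:,2]>36)&(X[:,2]<46)&(np.hypot(X[:,0]-451,X[:,1]-272)<85)&(c.sum(1)<300)&(c[:,0]-c[:,2]>15)]
print(len(n),*rect(n),np.percentile(n[:,2],[5,50,95]))
```

```text
6797 [449.1 296.2] [148.2  91.7] 4.4 [36.24099237 40.75043277 42.27547314]
```

View pics/w4.png

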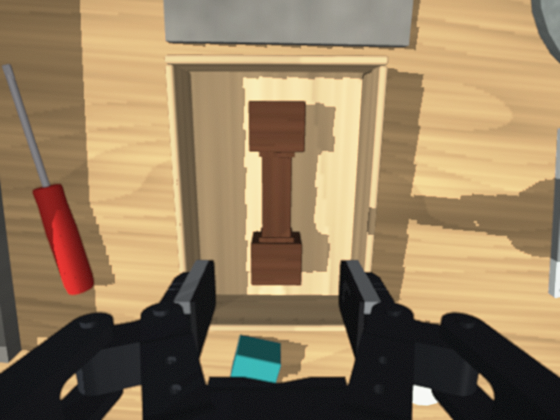

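The post lies flat in the middle of the box at about (277,195), with its top at 41 mm, and the gripper is clear. Handing in.

```bash
python3 -c "
from bench import *
print(hand_in())"
```

```text
the job is handed in; nothing more can be done
None
```

The post from the disc stopped at the fork mouths (blocks 43 mm wide, about 13 N of contact), so it is too thick; I laid it flat in the deep box, left the other post on its board, and handed the job in (no verdict was returned).

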